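# Hang the insect hide on its wall screw

### The job

Hang the tan plastic insect hide on the screw in the concrete pier, which stands a little off its pencil mark: pass the round hole of the keyhole in its back plate over the screw head, then, without letting go, slide it down with the plate behind the head until you feel the closed end of the narrow slot press on the screw, and only then release it so that it hangs there upright. Work gently and by feel, never forcing the hide against the screw or the pier (30 N is too much), and leave the jar, the saucer and the trowel where they are.

Things in the scene. Friction and masses are not known exactly. Their poses are not given: they have to be found in the camera images.
- hide_centre (a point): centre of the box of the loose insect hide: tan plastic, 50 wide (y) x 105 deep (x) x 88 high (z), cane tubes in its front (+x), standing upright; about 0.3 kg. Its stiff flat side walls are gripped near the top. A 4 thick, 50 wide back plate, flush with its back (52.5 behind this point), rises 48 above the roof; to clear it and the pier, grip about 17 in front of this point
- hide_hole (a point): centre of the large lower hole of the keyhole in the back plate (14.6 across, octagon, flats left, right, top and bottom), at half the plate's thickness: 50.5 behind and 58 above hide_centre, same axes. The roof lies 14 below it
- hide_seat (a point): axis of the screw's shank when the hide is fully home: in the keyhole's slot (8 wide), 20 above hide_hole; the slot's flat closed end lies 3 above this point, the plate's top edge 14 above it. Same axes
- screw: pan-head steel screw, fixed level in the pier's face. Origin: NOT its axis but the pencil cross (50 wide) on the wall that marks its intended place; the drill wandered: the real axis is up to 9 off along y and up to 7 along z, find it by feel or sight. x straight out of the wall, z up. Wall face at x = 0 (+-0.5); shank 6 thick; head 12 wide, from x = 8 to 12. The hide hangs with its x along this x
- pier: fixed upright concrete block, 80 thick, 200 long, 250 high, with a flat cap 12 higher. Origin: middle of the foot of the face that carries the screw; x out of that face, y along it, z up. The pencil cross is within 30 of the middle, 185 to 215 up
- jar: bystander: glass jar, 72 in diameter, 115 high, aluminium screw lid; origin at the centre of its underside
- saucer: bystander: unglazed clay saucer, 136 in diameter, 26 high; origin at the centre of its underside
- trowel: bystander: steel hand trowel with wooden handle lying on the shelf, about 290 long along its x, blade to +x, 80 wide, 28 high; origin under its middle
Mind the look-alikes: they are no part of the job. There is more than one size of the part that bears hide_centre; the job needs the middle-sized.

How it is judged:
By the outcome, as a careful person would: the job done as asked, in the order asked, and still so for the second after the job is handed in, with the robot touching nothing.
It also fails if it takes over 58 s, if anything falls off the work surface, if the arm or the gripper's body presses on something with over 40 N, if the wrist force passes 120 N, or if a joint passes its speed limit or range.

### The arm

A 7-joint arm with a two-finger parallel gripper is mounted at the origin on the work surface. World frame = base frame: x ahead of the robot, y to its left, z up, the work surface at z = 0. Lengths are in m, angles in degrees, forces in N, time in s.
With the tool pointing down it reaches from about 0.4 to 0.925 m from the base axis. Payload 5.6 kg.
Tool frame: the origin (TCP) lies midway between the tips of the shut fingers; the grasp point (between the pads) lies 19 mm behind it (ctrl.hold_point_z is the distance from the TCP to the grasp point, in m); z points along the fingers, x is the direction in which the jaws open and shut, and the axes are right-handed (so a half turn about z gives the same grasp; the last joint's range is limited). The gripper opens to 85 mm and grips with 20 to 120 N. Pads are 22 mm wide; open, the fingers measure 114 mm over their backs; the gripper's body (76 mm by 85 mm) begins 54 mm behind the grasp point. The pads swing forward as they close: fully open they stand 13 mm farther back than shut.
Start: joints at [-2.464, 26.786, -0.665, 91.828, 0.344, 61.387, -3.226], TCP at [0.65, -0, 0.231] pointing down, gripper open.
Joint ranges: [-144.91, 144.91], [-17.63, 115.5], [-89.93, 88.59], [15.96, 139.68], [-74.01, 254.01], [8.47, 105.57], [-167.45, 167.45]. Speed limits (degrees/s): [147.25, 147.25, 180, 180, 180, 180, 180].

### API

Orientations are given as a 3x3 rotation matrix whose columns are the frame's x, y, z axes.
In Python, from rig import sensors, imaging, job, ctrl gives the robot as it stands.
- The arm moves only by the tool jog_arm, never from a script. Its argument "targets" is a list of rows, each a list of 5 numbers: the closure in counts, from 0 (fully open) to 255 (shut), then the shift along the tool's x, y, z in m, then the turn about the tool's z in rad. In form: [[claw, dx, dy, dz, roll], ...]. A call has 1 to 10 rows; each row is the pose to reach, as a shift and turn from the pose commanded when the call began, along the tool's axes at that moment; what a row does not reach only later rows make up. A row lasts 1/12 s, in which the tool goes at most 41.7 mm and 7.16 degrees, less where a joint would pass 70% of its speed; a pose out of reach is approached as far as the arm can. A call with a gripper value outside its range is refused whole. The fingers move at their own pace and stop on an object; "grip_force" is the grip in N (left out, the last holds). Time passes only in rows, so rows that repeat a pose let the fingers close. It gives the time, the measured TCP pose, the force and the opening at its end, in the units of the state.
- sensors.observe(): the state, without advancing time (a new reading comes with each control period).
- imaging.snapshot(name): name is "scene" or "side" or "wrist"; returns (picture, depth): 420x560x3 uint8, blue, green, red; 420x560 float32, m along the optical axis (not along the pixel's ray), 0 where there is no reading.
- imaging.calibration(name): a dict with "fx", "fy", "cx", "cy" (pixels), "origin" and "orientation" of the camera in the world. Camera axes: x right, y down, z forward; pixel columns grow to the right and rows downward; lengths in m; the calibration is good to about 2 mm. A picture is of the moment at which its call begins: read the wrist's pose just before it. calibration takes no time and is no camera call; for the wrist camera it gives the pose at the moment of the call.
- job.finish_job(): hands the job in, once; it reports no verdict.
The state is a dict: "time_s": time; "joint_positions": joint angles; "qvel": joint speeds; "joint_torque": joint torques, N m; "eef_pos": TCP position; "ee_rot": TCP orientation; "force": force on the tool from outside, world axes, zero at the start; "torque": the same for the moment, N m; "gripper_width": finger opening in m.
Only numpy, scipy, OpenCV 4.12 (cv2) and the standard library are available. Lean on these libraries where they do the work, as an engineer would, in place of code of your own. Each camera call takes 0.05 s, during which the arm holds its last target. There are 200 camera calls.

## Working session

There is one attempt and no reset: what is moved stays moved. The work goes in short steps, Python scripts to look and compute and a tool call to move; the robot and the scene stay as the last step left them, time stands still between calls to the robot, and variables do not carry over. Pictures are saved under pics/ and viewed, about 8 in all and at most 12, crops included, and the job is handed in when it is done.

Besides the shell and the picture viewer there is one more tool, called after ">>>" in YAML: its name, and indented under it one key for each argument. jog_arm: Moves the arm, as the interface text tells. Its arguments: {"type":"object","properties":{"targets":{"type":"array","items":{"type":"array","items":{"type":"number"}}},"grip_force":{"type":"number"}},"required":["targets"]}

```bash
mkdir -p pics; ls; cat > h.py <<'E'
import numpy as np, cv2
from rig import sensors, imaging, job, ctrl
def snap(n,tag):
    c=imaging.calibration(n); p,d=imaging.snapshot(n)
    cv2.imwrite(f'pics/{tag}.png',p); np.savez(f'pics/{tag}.npz',d=d,p=p,**{k:np.array(v) for k,v in c.items()})
    return p,d,c
def cloud(tag):
    z=np.load(f'pics/{tag}.npz'); d=z['d']; v,u=np.mgrid[:d.shape[0],:d.shape[1]]
    P=np.dstack([(u-z['cx'])/z['fx']*d,(v-z['cy'])/z['fy']*d,d])@z['orientation'].T+z['origin']
    P[d==0]=np.nan
    return P,z['p']
def pix(tag,P):
    z=np.load(f'pics/{tag}.npz'); q=(np.array(P)-z['origin'])@z['orientation']
    return np.array([q[...,0]/q[...,2]*z['fx']+z['cx'],q[...,1]/q[...,2]*z['fy']+z['cy']]).T
E
python3 - <<'E'
from h import *
s=sensors.observe(); print(s['time_s'],s['eef_pos'],s['ee_rot'],s['force'],ctrl.hold_point_z)
for n in('scene','side'):
    p,d,c=snap(n,n+'0'); print(n,c)
E
```

```text
pics
0.0 [ 6.49404120e-01 -5.89214770e-05  2.30298646e-01] [[ 9.99998282e-01 -3.84376526e-05 -1.85322592e-03]
 [-3.86646786e-05 -9.99999992e-01 -1.22467503e-04]
 [-1.85322120e-03  1.22538947e-04 -9.99998275e-01]] [0.20249204 0.77396828 0.82250582] 0.0187
scene {'fx': 446.9669950920609, 'fy': 446.9669950920609, 'cx': 277.41139731963625, 'cy': 205.97554425209265, 'origin': array([0.98416711, 0.250438  , 0.91392588]), 'orientation': array([[-0.51603275,  0.71668604, -0.4691176 ],
       [ 0.85644964,  0.4225643 , -0.29653572],
       [-0.01429066, -0.55479774, -0.83186251]])}
side {'fx': 396.37897172612674, 'fy': 396.37897172612674, 'cx': 281.23198895933285, 'cy': 214.20781637168403, 'origin': array([ 0.10923069, -0.62812072,  0.82175772]), 'orientation': array([[ 0.81419573, -0.38963226,  0.43043236],
       [-0.58058979, -0.54525247,  0.60466126],
       [-0.00090122, -0.74221725, -0.67015874]])}
```

View pics/scene0.png

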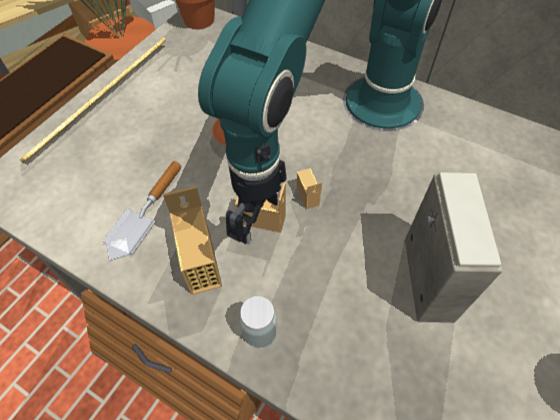

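View pics/side0.png

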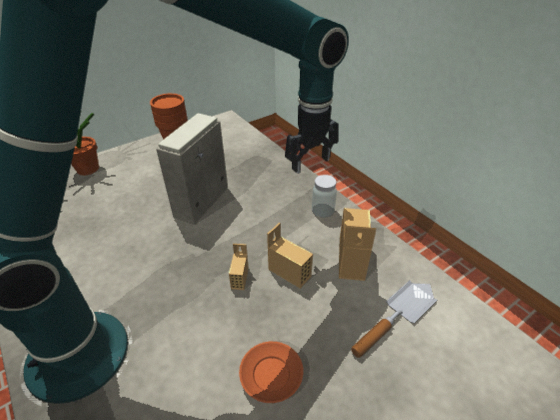

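The scene view shows the small hide at (309,188), the middle one at (270,210) under the gripper, and the large one at (190,240). The pier is at (450,250) with its screw near (432,217). In the side view the middle hide is at (290,262). Next I measure the hide and the pier from the depth images.

```bash
python3 - <<'E'
from h import *
for tag in('scene0','side0'):
    P,p=cloud(tag)
    hsv=cv2.cvtColor(p,cv2.COLOR_BGR2HSV)
    m=((hsv[...,0]>10)&(hsv[...,0]<24)&(hsv[...,1]>90)&(hsv[...,2]>70)&(P[...,2]>.008)&(P[...,2]<.3)&(P[...,0]>.3)).astype(np.uint8)
    n,l,st,c=cv2.connectedComponentsWithStats(m)
    for i in range(1,n):
        if st[i,4]<150: continue
        Q=P[l==i]; r=cv2.minAreaRect(Q[:,:2].astype(np.float32)*1000)
        print(tag,c[i].round(),st[i,4],'z',np.percentile(Q[:,2],[1,50,99]).round(3),'rect',np.round(r[0]),np.round(r[1]),round(r[2],1))
        for lo,hi in((.08,.094),(.1,.14)):
            q=Q[(Q[:,2]>lo)&(Q[:,2]<hi)]
            if len(q)>15: r=cv2.minAreaRect(q[:,:2].astype(np.float32)*1000);print('   ',lo,len(q),np.round(r[0]),np.round(r[1]),round(r[2],1))
# pier: cap top
    m=((P[...,2]>.25)&(P[...,2]<.275)&(hsv[...,1]<60)).astype(np.uint8)
    n,l,st,c=cv2.connectedComponentsWithStats(m)
    i=1+np.argmax(st[1:,4]);Q=P[l==i];r=cv2.minAreaRect(Q[:,:2].astype(np.float32)*1000);print('cap',c[i],st[i],np.median(Q[:,2]),r)
P,p=cloud('scene0')
for uv in((432,217),(415,235),(425,230),(425,280),(440,290),(440,240)): print(uv,P[uv[1],uv[0]].round(4))
cv2.imwrite('pics/crop.png',np.hstack([cv2.resize(p[160:330,380:510],None,fx=3,fy=3,interpolation=cv2.INTER_CUBIC),cv2.resize(cv2.imread('pics/side0.png')[215:300,215:330],(400,510),interpolation=cv2.INTER_CUBIC)]))
E
```

```text
scene0 [165. 179.] 429 z [0.01  0.025 0.031] rect [ 554. -354.] [112.  26.] 5.5
scene0 [308. 187.] 646 z [0.01  0.059 0.094] rect [404. -27.] [75. 35.] 49.6
    0.08 51 [426.  -1.] [ 5. 34.] 49.0
scene0 [272. 213.] 722 z [0.009 0.064 0.137] rect [544. -29.] [111.  82.] 55.3
    0.08 163 [514. -59.] [47. 47.] 16.9
    0.1 87 [506. -40.] [49.  4.] 17.9
scene0 [192. 238.] 3176 z [0.016 0.12  0.186] rect [ 689. -147.] [145.  69.] 47.5
    0.08 117 [ 706. -127.] [89. 68.] 47.2
    0.1 2156 [ 689. -147.] [144.  69.] 47.5
cap [468.05718585 220.37521946] [ 435  172   66   98 3987] 0.26108766179084175 ((466.8298034667969, 309.0377502441406), (193.45196533203125, 73.33708190917969), 30.222970962524414)
side0 [355. 243.] 2033 z [0.011 0.119 0.187] rect [ 686. -149.] [149.  68.] 47.5
    0.08 133 [ 655. -142.] [153.  60.] 73.5
    0.1 860 [ 686. -149.] [149.  68.] 47.5
side0 [287. 258.] 1551 z [0.01  0.084 0.136] rect [519. -89.] [ 53. 106.] 17.7
    0.08 672 [519. -89.] [ 53. 105.] 17.8
    0.1 125 [503. -41.] [50.  6.] 17.8
side0 [239. 266.] 601 z [0.01  0.06  0.094] rect [402. -28.] [75. 35.] 49.7
    0.08 45 [424.  -1.] [ 5. 31.] 48.4
side0 [371. 337.] 568 z [0.014 0.026 0.031] rect [ 551. -357.] [114.  27.] 6.1
cap [457.26193724  36.82946794] [ 336    0  224   74 1466] 0.2624557195021616 ((1705.88623046875, 508.8196716308594), (26.15517807006836, 1181.121826171875), 0.1292024552822113)
(432, 217) [0.4627 0.2588 0.2099]
(415, 235) [0.4317 0.2453 0.0851]
(425, 230) [0.455  0.2583 0.151 ]
(425, 280) [0.5272 0.2998 0.0993]
(440, 290) [0.5693 0.3255 0.1658]
(440, 240) [0.5075 0.2878 0.218 ]
```

View pics/crop.png

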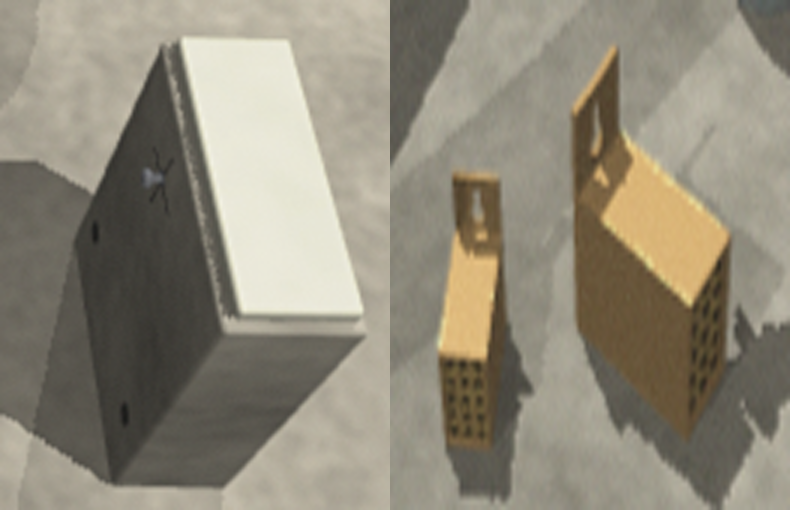

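The crop shows the screw head at full-image pixel (429,219) and the cross at about (434,220). The middle hide stands 105x53 with its keyhole plate at (503,-41) mm and its front pointing at yaw -72°. I'll fit the pier face and locate the screw in both views.

```bash
python3 - <<'E'
from h import *
P,p=cloud('scene0')
m=np.zeros(P.shape[:2],bool); m[180:310,400:450]=1
n0=np.array([.503,-.864]);c=np.array([.467,.309])
m&=(P[...,2]>.03)&(P[...,2]<.24)&(abs((P[...,:2]-c)@n0-.037)<.015)
Q=P[m]; 
for _ in range(4):
    mu=Q.mean(0); n=np.linalg.svd(Q-mu,full_matrices=False)[2][2]; n*=np.sign(n[0]); r=(Q-mu)@n; Q=Q[abs(r)<max(.0015,1.5*r.std())]
print(len(Q),'n',n,'yaw',np.degrees(np.arctan2(n[1],n[0])),'rms',r.std())
nh=n*[1,1,0]; nh/=np.linalg.norm(nh); y=np.array([-nh[1],nh[0],0]); d=mu@nh
t=(Q@y); print('y extents',np.percentile(t,[.5,99.5]),'d',d)
def hit(tag,u,v,off):
    z=np.load(f'pics/{tag}.npz'); r=z['orientation']@np.array([(u-z['cx'])/z['fx'],(v-z['cy'])/z['fy'],1]); o=z['origin']
    return o+r*((d+off-o@nh)/(r@nh))
cr=hit('scene0',434,220,0); sc=hit('scene0',429.3,219.3,.012)
print('cross',cr,'screw front',sc,'dy dz',(sc-cr)@y,sc[2]-cr[2])
# cap points
cap=P[(P[...,2]>.255)&(P[...,2]<.27)]; cap=cap[(abs(cap[:,:2]-c)<.15).all(1)]; print('cap front',np.percentile(cap@nh-d,[1,99]),np.percentile(cap@y,[1,99]))
print('side px',pix('side0',np.array([cr,sc])),pix('scene0',np.array([cr,sc])))
s=cv2.imread('pics/side0.png')[115:225,155:235]
a=cv2.imread('pics/scene0.png')[190:250,405:465]
cv2.imwrite('pics/crop2.png',np.hstack([cv2.resize(s,(400,550),interpolation=cv2.INTER_CUBIC),cv2.resize(a,(400,400),interpolation=cv2.INTER_CUBIC)[:400].copy() if 0 else cv2.copyMakeBorder(cv2.resize(a,(400,400),interpolation=cv2.INTER_CUBIC),0,150,0,0,cv2.BORDER_CONSTANT)]))
E
```

```text
3298 n [ 4.94042334e-01 -8.69437836e-01  1.48718848e-04] yaw -60.39337907129965 rms 0.0004768221481423142
y extents [0.46082155 0.65467316] d -0.00015936406664116893
cross [0.46483528 0.26431754 0.20681308] screw front [0.47491143 0.25624111 0.21657623] dy dz 0.004770486507377744 0.009763150949609445
cap front [-0.07210993 -0.00572043] [0.46571337 0.65018446]
side px [[199.41058934 153.66849651]
 [203.53463146 150.83336983]] [[434.  220. ]
 [429.3 219.3]]
```

View pics/crop2.png

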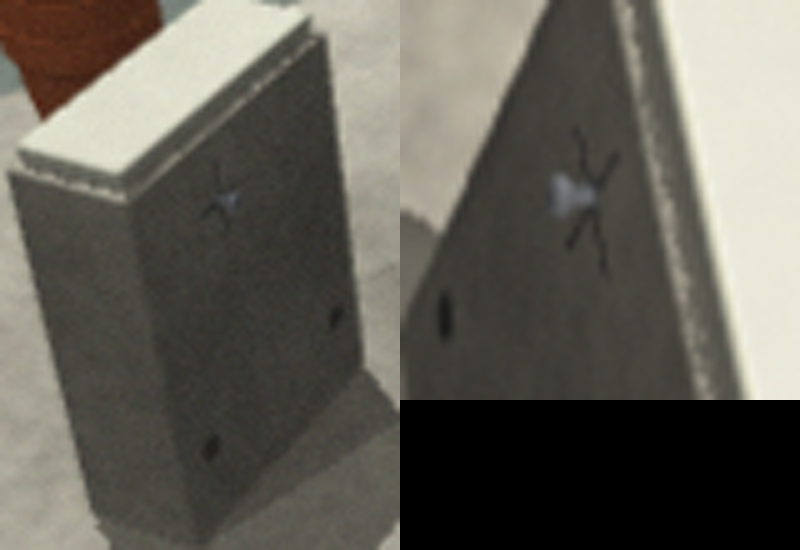

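Both views agree on the face: yaw -60.4°. The head's offset from the cross still needs a close view. I'll move above the middle hide and look with the wrist camera.

>>> jog_arm:
  targets:
    - [0,-0.03,0.026,0.01,-0.1]
    - [0,-0.06,0.052,0.02,-0.2]
    - [0,-0.09,0.078,0.03,-0.311]
    - [0,-0.124,0.105,0.04,-0.311]
    - [0,-0.124,0.105,0.04,-0.311]
    - [0,-0.124,0.105,0.04,-0.311]

```text
time_s: 0.6
eef_pos: [0.5235, -0.1073, 0.1906]
ee_rot: [[0.954, 0.301, -0.003], [0.301, -0.954, -0.0], [-0.003, -0.0, -1.0]]
force: [-0.0, 0.1, 0.2]
gripper_width: 0.0857
```

```bash
python3 - <<'E'
from h import *
s=sensors.observe(); print(s['time_s'],s['eef_pos'],s['ee_rot'].round(4),s['force'])
p,d,c=snap('wrist','w1'); print(c)
P,p=cloud('w1')
hsv=cv2.cvtColor(p,cv2.COLOR_BGR2HSV)
m=(hsv[...,0]>10)&(hsv[...,0]<24)&(hsv[...,1]>90)&(hsv[...,2]>70)
for lo,hi in((.084,.092),(.1,.15)):
    k=(m&(P[...,2]>lo)&(P[...,2]<hi)).astype(np.uint8); n,l,st,cc=cv2.connectedComponentsWithStats(k)
    for i in range(1,n):
        if st[i,4]>100: Q=P[l==i]; print(lo,st[i],np.median(Q[:,2]),cv2.minAreaRect(Q[:,:2].astype(np.float32)*1000))
E
```

```text
0.6 [ 0.52351299 -0.10734729  0.19058108] [[ 9.535e-01  3.012e-01 -2.600e-03]
 [ 3.012e-01 -9.535e-01 -4.000e-04]
 [-2.600e-03 -4.000e-04 -1.000e+00]] [-0.04091886  0.14840705  0.19345167]
{'fx': 341.3805333071952, 'fy': 341.3805333071952, 'cx': 273.48129143566416, 'cy': 211.37496120691858, 'origin': array([ 0.4999404 , -0.03281381,  0.33379358]), 'orientation': array([[ 0.95320857,  0.28831577,  0.09092551],
       [ 0.3023111 , -0.90787584, -0.29046421],
       [-0.00119634,  0.30436076, -0.95255609]])}
0.084 [ 248  128   62  122 5538] 0.08859382727577908 ((522.0388793945312, -92.70513916015625), (45.29032516479492, 92.49232482910156), 18.662872314453125)
0.084 [421 250  76  39 316] 0.08824744408218912 ((676.6387939453125, -109.06510925292969), (62.85222625732422, 2.2615509033203125), 47.47111511230469)
0.1 [ 421  246  139  104 7762] 0.12120800597868185 ((707.1007080078125, -126.261474609375), (88.11073303222656, 71.09075927734375), 47.522361755371094)
0.1 [370 333  22  37 320] 0.12124541908805105 ((632.0328369140625, -179.15721130371094), (8.96064567565918, 30.56845474243164), 47.10873794555664)
```

View pics/w1.png

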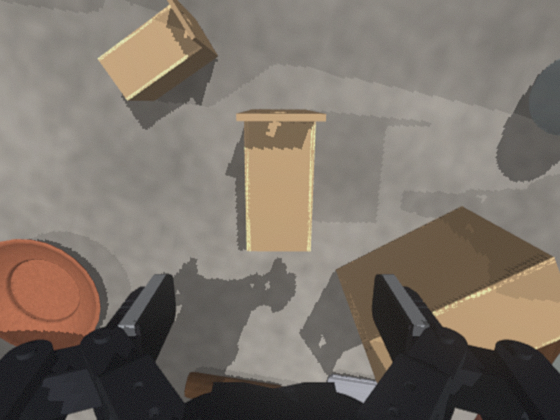

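The wrist camera sits on the plate side. The plate's top edge runs from (237,114) to (325,117), the roof is below it at (280,190), and the fingers are at the bottom. I'll get the plate's ends and roof edges in the tool frame.

```bash
python3 - <<'E'
from h import *
P,p=cloud('w1'); z=np.load('pics/w1.npz'); o=z['origin'];R=z['orientation']
def hitz(u,v,h):
    r=R@np.array([(u-z['cx'])/z['fx'],(v-z['cy'])/z['fy'],1]); return o+r*((h-o[2])/r[2])
# plate depth samples
for v in range(106,126,2): print(v,P[v,[245,265,300,318]].round(3)[:,2], p[v,281])
a,b=hitz(237,116,.136),hitz(325,116,.136); print(a,b,np.linalg.norm(a-b),np.degrees(np.arctan2(*(b-a)[1::-1])))
fl,fr=hitz(247,250,.088),hitz(311,250,.088); print('front',fl,fr,np.linalg.norm(fl-fr),np.degrees(np.arctan2(*(fr-fl)[1::-1])))
s=sensors.observe()
for q in((a+b)/2,(fl+fr)/2): print((q-s['eef_pos'])@s['ee_rot'])
print(s['joint_positions'])
E
```

```text
106 [ 0.002  0.001  0.    -0.001] [135 142 146]
108 [-0.001  0.001  0.001  0.001] [122 131 135]
110 [0.002 0.051 0.044 0.001] [ 76  94 111]
112 [0.11  0.109 0.105 0.103] [107 138 163]
114 [0.136 0.137 0.138 0.137] [121 157 186]
116 [0.137 0.136 0.137 0.136] [127 163 195]
118 [0.137 0.137 0.136 0.137] [129 167 195]
120 [0.138 0.136 0.137 0.137] [119 157 186]
122 [0.089 0.089 0.089 0.   ] [ 78  99 118]
124 [0.088 0.088 0.088 0.001] [ 93 121 140]
[ 0.48249808 -0.04599315  0.136     ] [ 0.52933534 -0.03113639  0.136     ] 0.04913706867467389 17.599004817052563
front [ 0.51322173 -0.14436422  0.088     ] [ 0.56105265 -0.12916631  0.088     ] 0.050187386701877224 17.62724827292723
[ 0.00164798 -0.06989076  0.05527874]
[0.0015511  0.03315939 0.10326531]
[ 10.34846291  18.72885922  -3.08238211 109.86522841   1.25844592
  51.44432518  24.33683235]
```

>>> jog_arm:
  targets:
    - [0,0.0016,-0.0023,0.035,0]
    - [0,0.0016,-0.0023,0.07,0]
    - [0,0.0016,-0.0023,0.105,0]
    - [0,0.0016,-0.0023,0.13,0]
    - [0,0.0016,-0.0023,0.1376,0]
    - [0,0.0016,-0.0023,0.1376,0]
    - [0,0.0016,-0.0023,0.1376,0]

```text
time_s: 1.23
eef_pos: [0.5282, -0.1016, 0.0543]
ee_rot: [[0.952, 0.307, 0.001], [0.307, -0.952, 0.0], [0.001, 0.0, -1.0]]
force: [0.3, 0.4, 1.1]
gripper_width: 0.0855
```

>>> jog_arm:
  targets:
    - [255,0,0,0,0]
    - [255,0,0,0,0]
    - [255,0,0,0,0]
    - [255,0,0,0,0]
    - [255,0,0,0,0]
    - [255,0,0,0,0]
    - [255,0,0,0,0]
    - [255,0,0,0,0]
  grip_force: 50

```text
time_s: 1.9
eef_pos: [0.5275, -0.1026, 0.0553]
ee_rot: [[0.952, 0.305, 0.002], [0.305, -0.952, -0.0], [0.002, 0.001, -1.0]]
force: [-2.2, -0.3, 5.6]
gripper_width: 0.0492
```

>>> jog_arm:
  targets:
    - [255,0,0,-0.01,0]
    - [255,0,0,-0.02,0]
    - [255,0,0,-0.04,0]
    - [255,0,0,-0.06,0]
    - [255,0,0,-0.08,0]
    - [255,0,0,-0.08,0]
    - [255,0,0,-0.08,0]

```text
time_s: 2.48
eef_pos: [0.5276, -0.1025, 0.1352]
ee_rot: [[0.952, 0.306, 0.003], [0.306, -0.952, -0.001], [0.003, 0.002, -1.0]]
force: [-0.5, 0.8, -3.5]
gripper_width: 0.0492
```

>>> jog_arm:
  targets:
    - [255,0.008,-0.025,-0.01,-0.02]
    - [255,0.017,-0.05,-0.02,-0.05]
    - [255,0.025,-0.075,-0.03,-0.08]
    - [255,0.033,-0.1,-0.04,-0.11]
    - [255,0.042,-0.125,-0.05,-0.14]
    - [255,0.05,-0.15,-0.06,-0.17]
    - [255,0.058,-0.175,-0.07,-0.2067]
    - [255,0.067,-0.2,-0.077,-0.2067]
    - [255,0.072,-0.22,-0.077,-0.2067]
    - [255,0.072,-0.22,-0.077,-0.2067]

```text
time_s: 3.32
eef_pos: [0.5266, 0.1349, 0.2099]
ee_rot: [[0.865, 0.501, -0.001], [0.501, -0.865, 0.003], [0.0, -0.003, -1.0]]
force: [-0.4, -0.3, -2.7]
gripper_width: 0.0493
```

>>> jog_arm:
  targets:
    - [255,0,0,0,0]
    - [255,0,0,0,0]
    - [255,0,0,0,0]
    - [255,0,0,0,0]

```text
time_s: 3.65
eef_pos: [0.5279, 0.1277, 0.2101]
ee_rot: [[0.87, 0.493, -0.001], [0.493, -0.87, -0.001], [-0.001, 0.0, -1.0]]
force: [0.1, 0.3, -2.9]
gripper_width: 0.0494
```

```bash
python3 - <<'E'
from h import *
s=sensors.observe(); print(s['time_s'],s['eef_pos'],s['force'],s['torque'],s['gripper_width'])
n=np.array([np.cos(np.radians(-60.39)),np.sin(np.radians(-60.39)),0]);y=np.array([-n[1],n[0],0])
print('x from wall',s['eef_pos']@n+.00016,'along y rel cross',(s['eef_pos']-[.4648,.2643,.207])@y,'yaw',np.degrees(np.arctan2(*s['ee_rot'][1::-1,0])))
snap('wrist','w2')
E
```

```text
3.65 [0.52794226 0.12771184 0.21010577] [ 0.07075149  0.3458597  -2.87536708] [-0.07209117 -0.05841839  0.06424146] 0.049416933455105276
x from wall 0.1499791130740388 along y rel cross -0.012590912199638076 yaw 29.54329049238704
```

View pics/w2.png

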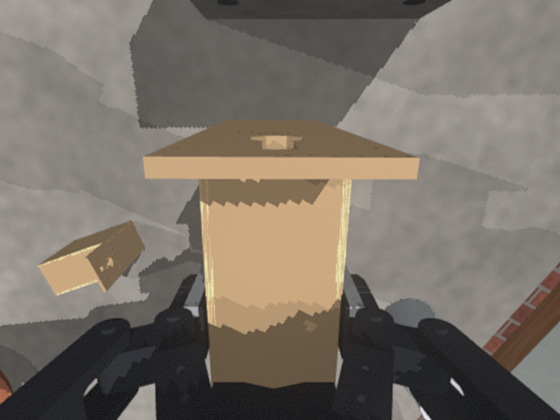

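Held well: the plate's top edge runs from u=145 to 418 at v of about 167, and the pier foot is at the top. Next I move 30 mm closer and 16 mm along +y to bring the screw into view.

>>> jog_arm:
  targets:
    - [255,0.005,-0.01,0,0]
    - [255,0.01,-0.02,0,0]
    - [255,0.016,-0.032,0,0]
    - [255,0.016,-0.032,0,0]
    - [255,0.016,-0.032,0,0]
    - [255,0.016,-0.032,0,0]
    - [255,0.016,-0.032,0,0]

```text
time_s: 4.28
eef_pos: [0.5262, 0.1643, 0.2106]
ee_rot: [[0.869, 0.494, -0.0], [0.494, -0.869, -0.0], [-0.0, 0.0, -1.0]]
force: [-1.0, 1.0, -2.9]
gripper_width: 0.0495
```

```bash
cat >> h.py <<'E'
n=np.array([np.cos(np.radians(-60.39)),np.sin(np.radians(-60.39)),0]);yw=np.array([-n[1],n[0],0]); C=np.array([.4648,.2643,.207])
def wall(q): q=np.asarray(q)-C; return np.stack([q@n,q@yw,q[...,2]],-1)*1000  # mm rel to nominal cross
def st():
    s=sensors.observe(); print('t',round(s['time_s'],2),'tcp',wall(s['eef_pos']).round(2),'yaw',round(np.degrees(np.arctan2(*s['ee_rot'][1::-1,0])),2),'F(n,y,z)',np.array([s['force']@n,s['force']@yw,s['force'][2]]).round(2),'T',np.round(s['torque'],2),'w',round(s['gripper_width'],4)); return s
E
python3 - <<'E'
from h import *
s=st(); snap('wrist','w3'); print(s['ee_rot'].round(4)); c=imaging.calibration('wrist'); print((c['origin']-s['eef_pos'])@s['ee_rot'])
E
```

```text
t 4.28 tcp [117.25   3.96   3.61] yaw 29.62 F(n,y,z) [-1.37 -0.39 -2.89] T [-0.05 -0.05  0.03] w 0.0495
[[ 8.693e-01  4.943e-01 -1.000e-04]
 [ 4.943e-01 -8.693e-01 -5.000e-04]
 [-3.000e-04  4.000e-04 -1.000e+00]]
[-0.0003712  -0.07819851 -0.14322135]
```

View pics/w3.png

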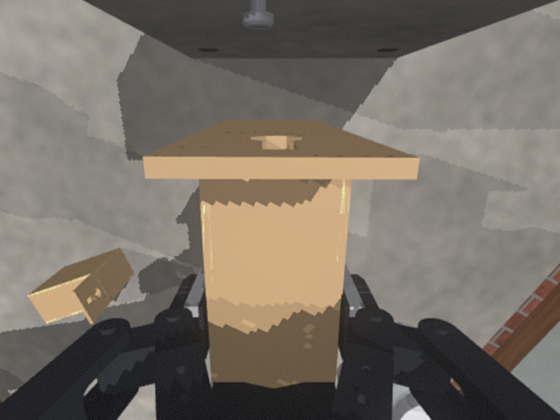

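The screw head is at (258,17), spanning u of about 243–274. The keyhole appears at (277,140) through the plate. Now measuring both in one frame.

```bash
cat > m.py <<'E'
from h import *
import sys
def meas(tag,rows=(10,14,17,20,23)):
    P,p=cloud(tag); W=wall(P)
    g=p.astype(int)
    for v in rows:
        print(v,[(u,*W[v,u].round(1)) for u in range(240,280,4)])
    r=slice(150,185)
    m=abs(P[...,2]-np.nanmedian(P[160:176,200:360,2]))<.003; m[:140]=0;m[195:]=0
    Q=W[m]; print('plate top z',np.median(Q[:,2]),'n',np.percentile(Q[:,0],[2,98]),'y',np.percentile(Q[:,1],[.3,99.7]), cv2.minAreaRect(Q[:,:2].astype(np.float32)))
if __name__=='__main__': meas(sys.argv[1])
E
python3 m.py w3; python3 -c "
import cv2,numpy as np
p=cv2.imread('pics/w3.png'); cv2.imwrite('pics/c3.png',np.vstack([cv2.resize(p[0:50,200:320],(780,325),interpolation=cv2.INTER_CUBIC),cv2.resize(p[115:160,220:325],(780,260) if 0 else (780,275),interpolation=cv2.INTER_CUBIC)]))"
```

```text
10 [(240, np.float64(-0.7), np.float64(-11.4), np.float64(-28.0)), (244, np.float64(-0.1), np.float64(-9.4), np.float64(-25.3)), (248, np.float64(-0.5), np.float64(-7.7), np.float64(-27.1)), (252, np.float64(6.2), np.float64(-4.3), np.float64(2.5)), (256, np.float64(6.5), np.float64(-2.7), np.float64(3.7)), (260, np.float64(6.4), np.float64(-1.3), np.float64(3.3)), (264, np.float64(6.1), np.float64(0.2), np.float64(2.0)), (268, np.float64(-0.6), np.float64(1.3), np.float64(-27.6)), (272, np.float64(-0.2), np.float64(3.1), np.float64(-26.1)), (276, np.float64(-0.4), np.float64(4.9), np.float64(-26.9))]
14 [(240, np.float64(-0.4), np.float64(-12.0), np.float64(-34.4)), (244, np.float64(7.7), np.float64(-7.2), np.float64(3.0)), (248, np.float64(8.1), np.float64(-5.6), np.float64(4.8)), (252, np.float64(7.9), np.float64(-4.2), np.float64(4.2)), (256, np.float64(8.3), np.float64(-2.6), np.float64(6.1)), (260, np.float64(8.5), np.float64(-1.2), np.float64(6.7)), (264, np.float64(8.3), np.float64(0.3), np.float64(6.0)), (268, np.float64(8.2), np.float64(1.7), np.float64(5.6)), (272, np.floa
[... 1397 characters left out ...]
p.float64(-7.2), np.float64(4.1)), (248, np.float64(10.9), np.float64(-5.7), np.float64(4.4)), (252, np.float64(11.4), np.float64(-4.1), np.float64(6.6)), (256, np.float64(11.4), np.float64(-2.6), np.float64(7.0)), (260, np.float64(11.3), np.float64(-1.2), np.float64(6.1)), (264, np.float64(11.3), np.float64(0.3), np.float64(6.1)), (268, np.float64(10.9), np.float64(1.7), np.float64(4.4)), (272, np.float64(10.5), np.float64(3.2), np.float64(2.2)), (276, np.float64(-0.2), np.float64(5.1), np.float64(-52.5))]
plate top z 85.09088872258016 n [48.1864982  52.24540881] y [-19.70229387  30.08100061] ((50.28606414794922, 5.228370666503906), (50.687156677246094, 4.44911003112793), 89.52229309082031)
```

View pics/c3.png

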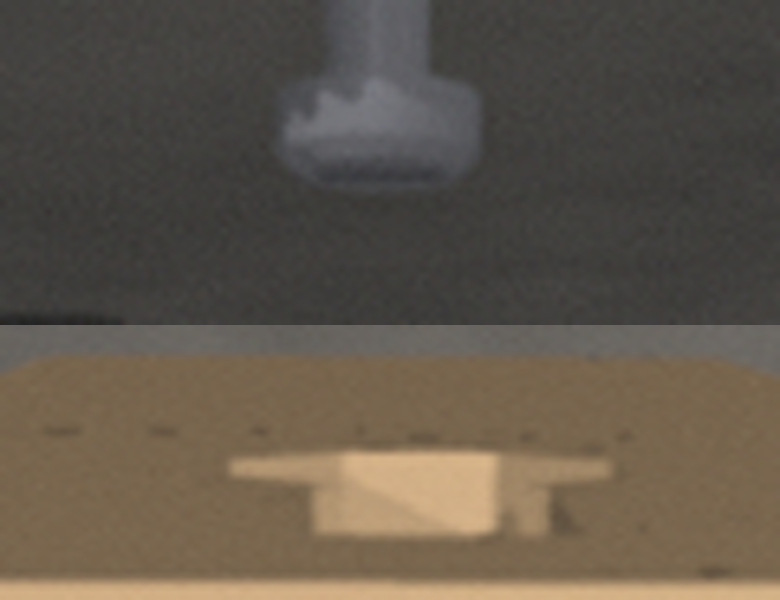

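>>> jog_arm:
  targets:
    - [255,-0.002,-0.004,0.01,0]
    - [255,-0.004,-0.01,0.02,0]
    - [255,-0.0069,-0.016,0.03,0]
    - [255,-0.0069,-0.02,0.04,0]
    - [255,-0.0069,-0.022,0.0505,0]
    - [255,-0.0069,-0.022,0.0505,0]
    - [255,-0.0069,-0.022,0.0505,0]
    - [255,-0.0069,-0.022,0.0505,0]
    - [255,-0.0069,-0.022,0.0505,0]
    - [255,-0.0069,-0.022,0.0505,0]

```text
time_s: 5.17
eef_pos: [0.5098, 0.1805, 0.1607]
ee_rot: [[0.869, 0.494, 0.001], [0.494, -0.869, 0.0], [0.001, 0.0, -1.0]]
force: [-0.8, 0.5, -3.3]
gripper_width: 0.0498
```

```bash
python3 - <<'E'
from h import *
st(); snap('wrist','w4'); st()
for t in('w3','w4'):
    P,p=cloud(t); W=wall(P); vs=range(124,154,4) 
    print(t,[ (v,*np.nanmedian(W[v,[235,240,245,310,315,320]],0).round(1)[[0,2]]) for v in vs])
p=cv2.imread('pics/w4.png'); cv2.imwrite('pics/c4.png',cv2.resize(p[50:185,180:370],(788,560),interpolation=cv2.INTER_CUBIC))
from m import meas
meas('w4',rows=())
E
```

```text
t 5.17 tcp [ 95.13  -2.28 -46.26] yaw 29.63 F(n,y,z) [-0.87 -0.46 -3.28] T [-0.02 -0.04  0.02] w 0.0498
t 5.22 tcp [ 95.09  -2.35 -46.31] yaw 29.63 F(n,y,z) [ 0.51  0.28 -3.19] T [ 0.03 -0.07 -0.  ] w 0.049
w3 [(124, np.float64(48.4), np.float64(-11.6)), (128, np.float64(48.4), np.float64(12.9)), (132, np.float64(48.4), np.float64(30.7)), (136, np.float64(48.3), np.float64(45.7)), (140, np.float64(48.4), np.float64(56.2)), (144, np.float64(48.3), np.float64(65.4)), (148, np.float64(48.3), np.float64(72.5)), (152, np.float64(48.3), np.float64(79.2))]
w4 [(124, np.float64(26.2), np.float64(-61.6)), (128, np.float64(26.2), np.float64(-37.0)), (132, np.float64(26.2), np.float64(-18.7)), (136, np.float64(26.2), np.float64(-4.8)), (140, np.float64(26.2), np.float64(6.7)), (144, np.float64(26.2), np.float64(15.5)), (148, np.float64(26.1), np.float64(23.3)), (152, np.float64(26.3), np.float64(28.5))]
plate top z 35.20634411063796 n [26.0601379  30.13775085] y [-26.00423636  23.83573816] ((28.19408416748047, -1.0595874786376953), (50.7795295715332, 4.540074825286865), 89.70864868164062)
```

View pics/c4.png

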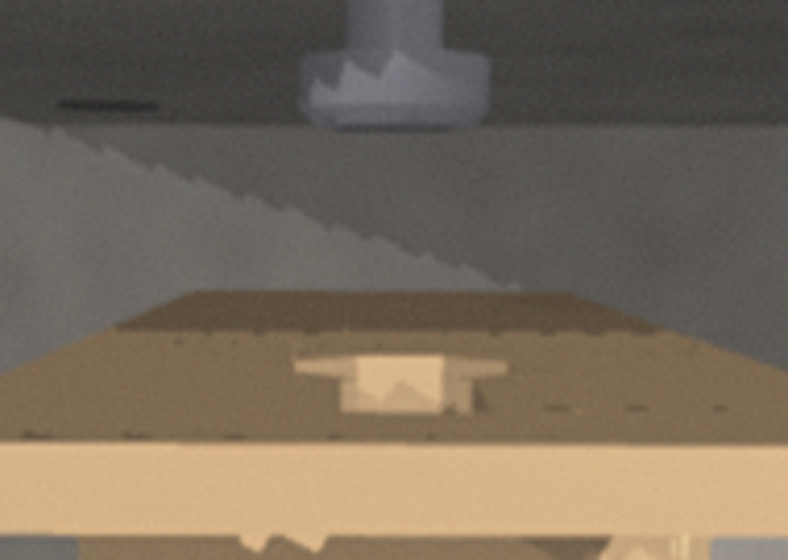

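The head centre (crop 394.5) and hole centre (crop 400) differ by only about 0.4 mm sideways, and the plate is vertical in pitch. Next I fit the head's height with a circle and check the plate's roll.

```bash
python3 - <<'E'
from h import *
from scipy.optimize import least_squares
for t,(v0,v1,u0,u1) in {'w3':(14,25,240,278),'w4':(64,79,248,302)}.items():
    P,p=cloud(t); W=wall(P); Q=W[v0:v1,u0:u1].reshape(-1,3); Q=Q[(Q[:,0]>7.5)&(Q[:,2]>-1.5)&(Q[:,2]<12)]
    f=least_squares(lambda a:np.hypot(Q[:,1]-a[0],Q[:,2]-a[1])-6,[-2,0],loss='soft_l1',f_scale=.5)
    g=least_squares(lambda a:np.hypot(Q[:,1]-a[0],Q[:,2]-a[1])-a[2],[-2,0,6],loss='soft_l1',f_scale=.5)
    m=(abs(P[...,2]-np.nanmedian(P[162:174,200:360,2]))<.003); m[:150]=0;m[190:]=0; T=W[m]
    k=np.polyfit(T[:,1],T[:,2],1); print(t,len(Q),'axis y,z',f.x.round(2),g.x.round(2),'x range',np.percentile(Q[:,0],[2,98]).round(1),'plate top z',T[:,2].mean().round(2),'tilt deg',np.degrees(k[0]).round(2))
    w=W[5:60,200:240] if t=='w4' else W[5:40,150:235]; print('wall n',np.nanmedian(w[...,0]))
E
```

```text
w3 340 axis y,z [-2.29  0.25] [-2.27  0.55  5.76] x range [ 7.9 11.5] plate top z 85.02 tilt deg -0.95
wall n -0.3930725581660276
w4 679 axis y,z [-2.26  0.44] [-2.27  0.81  5.69] x range [ 7.8 11.1] plate top z 35.14 tilt deg -0.92
wall n -0.4192684525432426
```

>>> jog_arm:
  targets:
    - [255,-0.0004,-0.004,0.0006,0]
    - [255,-0.0004,-0.008,0.0006,0]
    - [255,-0.0004,-0.012,0.0006,0]
    - [255,-0.0004,-0.0125,0.0006,0]
    - [255,-0.0004,-0.0125,0.0006,0]
    - [255,-0.0004,-0.0125,0.0006,0]
    - [255,-0.0004,-0.0125,0.0006,0]

```text
time_s: 5.8
eef_pos: [0.5028, 0.1911, 0.1596]
ee_rot: [[0.869, 0.495, 0.0], [0.495, -0.869, -0.0], [-0.0, 0.0, -1.0]]
force: [-0.6, 0.2, -3.2]
gripper_width: 0.0492
```

```bash
python3 - <<'E'
from h import *
st(); snap('wrist','w5')
p=cv2.imread('pics/w5.png'); cv2.imwrite('pics/c5.png',cv2.resize(p[80:175,210:340],(780,570),interpolation=cv2.INTER_CUBIC))
from m import meas
meas('w5',rows=())
E
```

```text
t 5.8 tcp [ 82.42  -3.13 -47.41] yaw 29.65 F(n,y,z) [-0.44 -0.44 -3.22] T [-0.06 -0.    0.04] w 0.0492
plate top z 34.07661722293734 n [13.40877027 17.47994488] y [-26.81057213  22.91965838] ((15.504812240600586, -1.8698959350585938), (50.6586799621582, 4.647402286529541), 89.8985366821289)
```

View pics/c5.png

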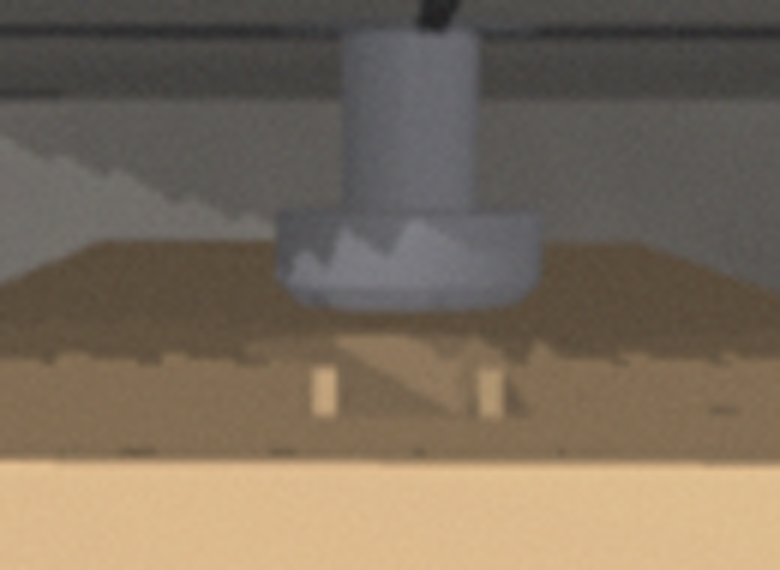

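>>> jog_arm:
  targets:
    - [255,0.0003,-0.001,-0.0004,0]
    - [255,0.0003,-0.002,-0.0004,0]
    - [255,0.0003,-0.003,-0.0004,0]
    - [255,0.0003,-0.004,-0.0004,0]
    - [255,0.0003,-0.004,-0.0004,0]
    - [255,0.0003,-0.004,-0.0004,0]

```text
time_s: 6.35
eef_pos: [0.501, 0.1949, 0.16]
ee_rot: [[0.869, 0.495, 0.0], [0.495, -0.869, -0.0], [0.0, 0.0, -1.0]]
force: [-0.3, 0.4, -3.1]
gripper_width: 0.0494
```

```bash
python3 - <<'E'
from h import *
st(); snap('wrist','w6')
from m import meas
meas('w6',rows=())
E
```

```text
t 6.35 tcp [ 78.16  -2.83 -47.02] yaw 29.67 F(n,y,z) [-0.48 -0.03 -3.05] T [-0.04 -0.07 -0.01] w 0.0494
plate top z 34.46385659267334 n [ 9.1491229  13.20489711] y [-26.57116946  23.2672272 ] ((11.23936653137207, -1.7132987976074219), (50.6797981262207, 4.513694763183594), 89.62301635742188)
```

The plate back is 2.4 mm past the head's front with no contact force. I'll continue in small steps.

>>> jog_arm:
  targets:
    - [255,0,-0.001,0,0]
    - [255,0,-0.002,0,0]
    - [255,0,-0.003,0,0]
    - [255,0,-0.003,0,0]
    - [255,0,-0.003,0,0]

```text
time_s: 6.82
eef_pos: [0.4995, 0.1975, 0.16]
ee_rot: [[0.869, 0.495, 0.0], [0.495, -0.869, -0.0], [0.0, 0.0, -1.0]]
force: [-0.1, -0.2, -3.2]
gripper_width: 0.0496
```

>>> jog_arm:
  targets:
    - [255,0,-0.001,0,0]
    - [255,0,-0.002,0,0]
    - [255,0,-0.0025,0,0]
    - [255,0,-0.0025,0,0]
    - [255,0,-0.0025,0,0]

```text
time_s: 7.23
eef_pos: [0.4983, 0.1997, 0.16]
ee_rot: [[0.869, 0.495, 0.0], [0.495, -0.869, -0.0], [0.0, 0.0, -1.0]]
force: [-0.0, 0.5, -3.7]
gripper_width: 0.0495
```

```bash
python3 - <<'E'
from h import *
st(); snap('wrist','w7')
from m import meas
meas('w7',rows=())
p=cv2.imread('pics/w7.png'); cv2.imwrite('pics/c7.png',cv2.resize(p[80:190,200:350],(780,572),interpolation=cv2.INTER_CUBIC))
E
```

```text
t 7.23 tcp [ 72.71  -2.84 -47.01] yaw 29.66 F(n,y,z) [-0.48  0.22 -3.66] T [-0.09  0.   -0.02] w 0.0495
plate top z 34.473578988749395 n [3.69610158 7.74977942] y [-26.51596452  23.16432443] ((5.828661918640137, -1.6127815246582031), (50.97243118286133, 4.579685688018799), 89.86157989501953)
```

View pics/c7.png

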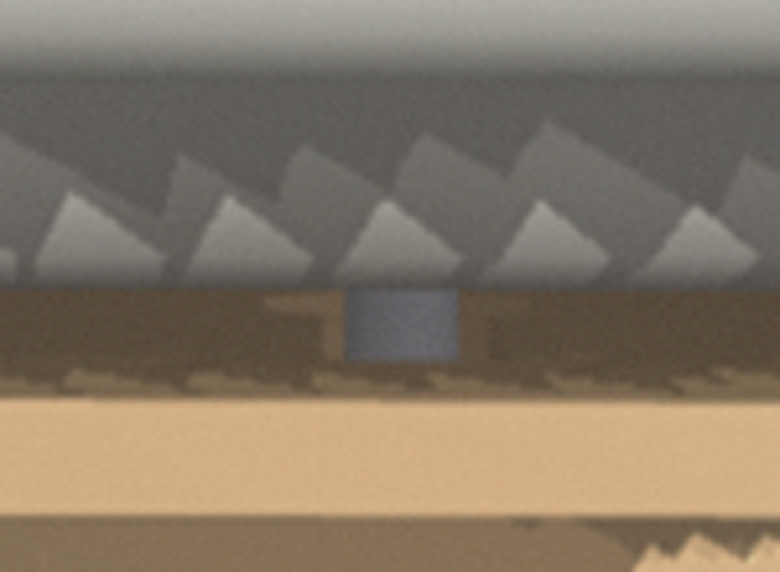

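Only the shank (crop u 345–458) shows through the slot, so the head has passed into the hole. There is about 4 mm left to the wall, so I advance a little more and watch the force.

>>> jog_arm:
  targets:
    - [255,0,-0.0006,0,0]
    - [255,0,-0.0012,0,0]
    - [255,0,-0.0012,0,0]
    - [255,0,-0.0012,0,0]

```text
time_s: 7.62
eef_pos: [0.4977, 0.2007, 0.16]
ee_rot: [[0.869, 0.495, 0.0], [0.495, -0.869, -0.0], [0.0, 0.0, -1.0]]
force: [-0.8, -1.0, -3.1]
gripper_width: 0.0495
```

>>> jog_arm:
  targets:
    - [255,0,-0.0005,0,0]
    - [255,0,-0.001,0,0]
    - [255,0,-0.001,0,0]
    - [255,0,-0.001,0,0]

```text
time_s: 7.95
eef_pos: [0.4971, 0.2016, 0.1599]
ee_rot: [[0.869, 0.495, -0.0], [0.495, -0.869, -0.0], [-0.0, -0.0, -1.0]]
force: [0.5, 0.1, -3.3]
gripper_width: 0.0494
```

```bash
python3 - <<'E'
from h import *
st(); snap('wrist','w8')
from m import meas
meas('w8',rows=())
E
```

```text
t 7.95 tcp [ 70.5   -2.87 -47.05] yaw 29.66 F(n,y,z) [ 0.16  0.44 -3.26] T [-0.07  0.04  0.01] w 0.0494
plate top z 34.47101084370605 n [1.50231175 5.57320123] y [-26.55835224  23.1996004 ] ((3.6185848712921143, -1.7301368713378906), (51.048587799072266, 4.544876575469971), 89.75823974609375)
```

Plate back is about 1.9 mm off the wall and the front is 2 mm behind the head. Now I slide down, checking forces.

>>> jog_arm:
  targets:
    - [255,0,0,0.0015,0]
    - [255,0,0,0.003,0]
    - [255,0,0,0.0045,0]
    - [255,0,0,0.006,0]
    - [255,0,0,0.008,0]
    - [255,0,0,0.008,0]
    - [255,0,0,0.008,0]

```text
time_s: 8.58
eef_pos: [0.4971, 0.2015, 0.1517]
ee_rot: [[0.869, 0.495, -0.0], [0.495, -0.869, -0.0], [-0.0, -0.0, -1.0]]
force: [-0.2, 0.3, -3.2]
gripper_width: 0.0491
```

>>> jog_arm:
  targets:
    - [255,0,0,0.0015,0]
    - [255,0,0,0.003,0]
    - [255,0,0,0.0045,0]
    - [255,0,0,0.006,0]
    - [255,0,0,0.008,0]
    - [255,0,0,0.008,0]
    - [255,0,0,0.008,0]

```text
time_s: 9.17
eef_pos: [0.4971, 0.2015, 0.1438]
ee_rot: [[0.869, 0.495, -0.0], [0.495, -0.869, -0.0], [-0.0, 0.0, -1.0]]
force: [0.2, 1.0, -3.2]
gripper_width: 0.0493
```

```bash
python3 - <<'E'
from h import *
st(); snap('wrist','w9')
from m import meas
meas('w9',rows=())
E
```

```text
t 9.17 tcp [ 70.58  -2.97 -63.19] yaw 29.66 F(n,y,z) [-0.74  0.65 -3.18] T [-0.09 -0.05  0.01] w 0.0493
plate top z 18.33220556695 n [3.43832008 5.69726268] y [-26.61026753  23.12626001] ((4.553264141082764, -1.712087631225586), (50.55552291870117, 2.7777585983276367), 89.70762634277344)
```

>>> jog_arm:
  targets:
    - [255,0,0,0.001,0]
    - [255,0,0,0.002,0]
    - [255,0,0,0.0025,0]
    - [255,0,0,0.0025,0]
    - [255,0,0,0.0025,0]

```text
time_s: 9.63
eef_pos: [0.4972, 0.2015, 0.1415]
ee_rot: [[0.869, 0.495, -0.0], [0.495, -0.869, -0.0], [-0.0, 0.0, -1.0]]
force: [-0.2, 0.4, -3.0]
gripper_width: 0.0491
```

>>> jog_arm:
  targets:
    - [255,0,0,0.0005,0]
    - [255,0,0,0.001,0]
    - [255,0,0,0.001,0]
    - [255,0,0,0.001,0]

```text
time_s: 9.97
eef_pos: [0.4972, 0.2015, 0.1404]
ee_rot: [[0.869, 0.495, -0.0], [0.495, -0.869, -0.0], [-0.0, 0.0, -1.0]]
force: [0.5, -0.0, -3.4]
gripper_width: 0.0493
```

>>> jog_arm:
  targets:
    - [255,0,0,0.0005,0]
    - [255,0,0,0.0005,0]
    - [255,0,0,0.0005,0]

```text
time_s: 10.22
eef_pos: [0.4972, 0.2016, 0.14]
ee_rot: [[0.869, 0.495, 0.0], [0.495, -0.869, 0.0], [0.0, 0.0, -1.0]]
force: [0.6, -0.4, -4.0]
gripper_width: 0.0497
```

>>> jog_arm:
  targets:
    - [255,0,0,0.0005,0]
    - [255,0,0,0.0005,0]
    - [255,0,0,0.0005,0]

```text
time_s: 10.47
eef_pos: [0.4973, 0.2017, 0.1397]
ee_rot: [[0.869, 0.495, 0.0], [0.495, -0.869, 0.0], [0.0, 0.0, -1.0]]
force: [-0.8, 1.1, -2.4]
gripper_width: 0.0493
```

>>> jog_arm:
  targets:
    - [255,0,0,0.0005,0]
    - [255,0,0,0.0005,0]
    - [255,0,0,0.0005,0]

```text
time_s: 10.72
eef_pos: [0.4973, 0.2018, 0.1393]
ee_rot: [[0.869, 0.495, 0.0], [0.495, -0.869, 0.0], [0.0, -0.0, -1.0]]
force: [-1.4, -0.4, 1.2]
gripper_width: 0.0494
```

>>> jog_arm:
  targets:
    - [255,0,0,0.0005,0]
    - [255,0,0,0.0005,0]
    - [255,0,0,0.0005,0]

```text
time_s: 10.97
eef_pos: [0.4973, 0.2019, 0.1389]
ee_rot: [[0.869, 0.495, 0.001], [0.495, -0.869, 0.001], [0.001, -0.0, -1.0]]
force: [-2.4, 1.6, 3.3]
gripper_width: 0.0495
```

Contact is clear: Fz rose from -3.2 to +3.3 N at about 21 mm of travel. Checking visually before release.

```bash
python3 - <<'E'
from h import *
st(); snap('wrist','w10')
from m import meas
meas('w10',rows=())
P,p=cloud('w10'); W=wall(P); print([(v,*np.nanmedian(W[v,[220,225,230,310,315,320]],0).round(1)) for v in range(140,200,6)])
snap('side','s10'); snap('scene','c10')
a=cv2.imread('pics/w10.png')[100:220,200:360]; b=cv2.imread('pics/c10.png')[130:330,350:510]
cv2.imwrite('pics/c10b.png',np.hstack([cv2.resize(a,(400,300)),cv2.resize(b,(400,500))[:300]]) if 0 else np.hstack([cv2.copyMakeBorder(cv2.resize(a,(400,300)),0,200,0,0,cv2.BORDER_CONSTANT),cv2.resize(b,(400,500))]))
E
```

```text
t 10.97 tcp [ 70.28  -2.54 -68.12] yaw 29.67 F(n,y,z) [-2.6  -1.34  3.33] T [0.52 0.55 0.11] w 0.0495m.py:9: RuntimeWarning: All-NaN slice encountered
  m=abs(P[...,2]-np.nanmedian(P[160:176,200:360,2]))<.003; m[:140]=0;m[195:]=0
  return _methods._mean(a, axis=axis, dtype=dtype,
  ret = ret.dtype.type(ret / rcount)
Traceback (most recent call last):
  File "m.py", line 10, in meas
    Q=W[m]; print('plate top z',np.median(Q[:,2]),'n',np.percentile(Q[:,0],[2,98]),'y',np.percentile(Q[:,1],[.3,99.7]), cv2.minAreaRect(Q[:,:2].astype(np.float32)))
                                                      ~~~~~~~~~~~~~^^^^^^^^^^^^^^^
IndexError: index -1 is out of bounds for axis 0 with size 0
```

```bash
python3 - <<'E'
from h import *
snap('side','s10'); snap('scene','c10')
a=cv2.imread('pics/w10.png'); b=cv2.imread('pics/c10.png')[120:320,340:500]
cv2.imwrite('pics/c10b.png',np.hstack([cv2.copyMakeBorder(cv2.resize(a,(400,300)),0,200,0,0,cv2.BORDER_CONSTANT),cv2.resize(b,(400,500),interpolation=cv2.INTER_CUBIC)]))
P,p=cloud('w10'); W=wall(P); print([(v,*np.nanmedian(W[v,200:360],0).round(1)) for v in range(80,200,8)])
E
```

```text
[(80, np.float64(nan), np.float64(nan), np.float64(nan)), (88, np.float64(nan), np.float64(nan), np.float64(nan)), (96, np.float64(nan), np.float64(nan), np.float64(nan)), (104, np.float64(nan), np.float64(nan), np.float64(nan)), (112, np.float64(nan), np.float64(nan), np.float64(nan)), (120, np.float64(nan), np.float64(nan), np.float64(nan)), (128, np.float64(nan), np.float64(nan), np.float64(nan)), (136, np.float64(nan), np.float64(nan), np.float64(nan)), (144, np.float64(nan), np.float64(nan), np.float64(nan)), (152, np.float64(nan), np.float64(nan), np.float64(nan)), (160, np.float64(nan), np.float64(nan), np.float64(nan)), (168, np.float64(nan), np.float64(nan), np.float64(nan)), (176, np.float64(nan), np.float64(nan), np.float64(nan)), (184, np.float64(17.4), np.float64(-1.8), np.float64(-33.4)), (192, np.float64(20.2), np.float64(-1.8), np.float64(-33.8))]<stdin>:5: RuntimeWarning: All-NaN slice encountered
```

View pics/c10b.png

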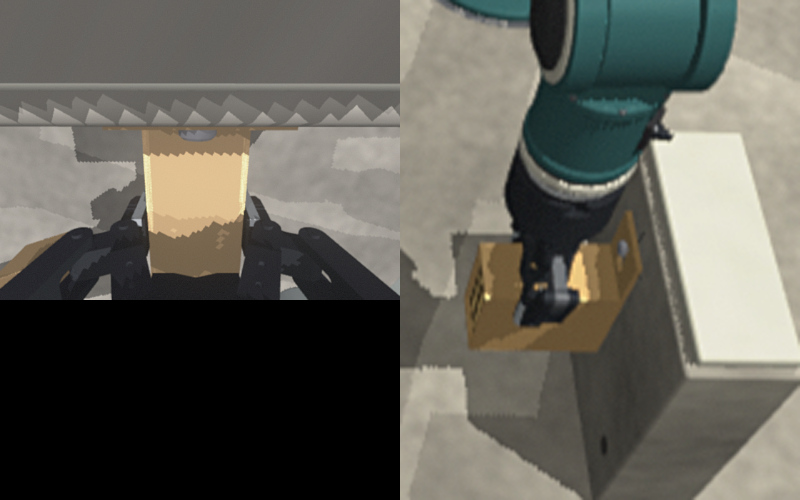

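The screw head shows in front of the plate near the slot top in both the wrist view (head at about (275,185) full-frame) and the scene view. To rule out the camera mount touching the cap, I compare roof height relative to the TCP before and after contact.

```bash
python3 - <<'E'
from h import *
tz={'w8':-47.05,'w9':-63.19,'w10':-68.12}
for t,z in tz.items():
    P,p=cloud(t); W=wall(P)
    for v0,v1 in((205,235),(235,265)):
        q=W[v0:v1,230:320].reshape(-1,3); print(t,v0,'roof n,z',np.nanmedian(q,0).round(2)[[0,2]],'z-tcp',round(np.nanmedian(q[:,2])-z,2))
z=np.load('pics/w10.npz'); print('lens',wall(z['origin']))
P,p=cloud('c10'); W=wall(P); a=p[...,0].astype(int); m=(W[...,0]<-8)&(W[...,0]>-70)&(W[...,2]>45)&(W[...,2]<62)&(abs(W[...,1])<60); print('cap z',np.nanmedian(W[m][:,2]))
st()
E
```

```text
w8 205 roof n,z [ 30.18 -13.45] z-tcp 33.6
w8 235 roof n,z [ 41.3  -13.46] z-tcp 33.59
w9 205 roof n,z [ 30.22 -29.65] z-tcp 33.54
w9 235 roof n,z [ 41.32 -29.61] z-tcp 33.58
w10 205 roof n,z [ 29.9  -34.19] z-tcp 33.93
w10 235 roof n,z [ 40.98 -34.26] z-tcp 33.86
lens [-7.99830803 -3.09447851 75.09688879]
cap z 54.32457503634333
t 11.12 tcp [ 70.29  -2.52 -68.18] yaw 29.67 F(n,y,z) [-2.22 -1.47  5.1 ] T [0.56 0.5  0.06] w 0.0495
```

The roof shifted 0.35 mm up relative to the tool after contact, so the slot end bears on the screw. The lens is 21 mm clear above the cap. Seat height from the roof is within 1 mm of the screw axis. Now I release and withdraw straight up.

>>> jog_arm:
  targets:
    - [160,0,0,0,0]
    - [120,0,0,0,0]
    - [80,0,0,0,0]
    - [40,0,0,0,0]
    - [0,0,0,0,0]
    - [0,0,0,0,0]
    - [0,0,0,0,0]
    - [0,0,0,0,0]
    - [0,0,0,0,0]
    - [0,0,0,0,0]

```text
time_s: 11.95
eef_pos: [0.4972, 0.2015, 0.1384]
ee_rot: [[0.869, 0.495, 0.0], [0.495, -0.869, -0.0], [-0.0, 0.0, -1.0]]
force: [-0.0, 0.1, 1.2]
gripper_width: 0.0852
```

```bash
python3 - <<'E'
from h import *
st(); snap('wrist','w11'); P,p=cloud('w11'); W=wall(P)
for v0 in(205,235): print(np.nanmedian(W[v0:v0+30,230:320].reshape(-1,3),0).round(2))
E
```

```text
t 11.95 tcp [ 70.63  -2.87 -68.55] yaw 29.66 F(n,y,z) [-0.13  0.07  1.15] T [0.06 0.03 0.08] w 0.0852
[ 30.11  -2.88 -34.29]
[ 41.21  -2.85 -34.53]
```

It hangs: the roof height is unchanged with about 1° of forward lean. Withdrawing.

>>> jog_arm:
  targets:
    - [0,0,0,-0.005,0]
    - [0,0,0,-0.012,0]
    - [0,0,0,-0.022,0]
    - [0,0,0,-0.035,0]
    - [0,0,0,-0.055,0]
    - [0,0,0,-0.08,0]
    - [0,0,0,-0.11,0]
    - [0,0,0,-0.13,0]
    - [0,0,0,-0.13,0]
    - [0,0,0,-0.13,0]

```text
time_s: 12.83
eef_pos: [0.4979, 0.2019, 0.2707]
ee_rot: [[0.869, 0.495, 0.004], [0.495, -0.869, 0.001], [0.004, 0.001, -1.0]]
force: [-0.7, -0.2, 0.3]
gripper_width: 0.0854
```

>>> jog_arm:
  targets:
    - [0,0,0.03,0,0]
    - [0,0,0.06,0,0]
    - [0,0,0.09,0,0]
    - [0,0,0.12,0,0]
    - [0,0,0.12,0,0]
    - [0,0,0.12,0,0]
    - [0,0,0.12,0,0]
    - [0,0,0.12,0,0]

```text
time_s: 13.5
eef_pos: [0.5557, 0.0986, 0.268]
ee_rot: [[0.868, 0.497, -0.001], [0.497, -0.868, 0.0], [-0.001, -0.001, -1.0]]
force: [0.5, 0.5, 1.3]
gripper_width: 0.0855
```

```bash
python3 - <<'E'
from h import *
st(); snap('scene','c12'); snap('side','s12')
P,p=cloud('c12'); W=wall(P)
m=(W[...,0]>5)&(W[...,0]<130)&(abs(W[...,1])<40)&(W[...,2]>-140)&(W[...,2]<40)
Q=W[m]; r=Q[(abs(Q[:,2]+34)<4)&(Q[:,0]>12)&(Q[:,0]<100)]
A=np.c_[r[:,:2],np.ones(len(r))]; k=np.linalg.lstsq(A,r[:,2],rcond=None)[0]; print('roof tilt pitch,roll deg',np.degrees(k[:2]),'mean',r.mean(0),'z max',np.percentile(Q[:,2],99.5))
# bystander change vs start
for t0,t1 in(('scene0','c12'),('side0','s12')):
    d=cv2.absdiff(cv2.imread(f'pics/{t0}.png'),cv2.imread(f'pics/{t1}.png')).max(2)
    for nm,(a,b,c,e) in (dict(trowel=(160,260,100,180),jar=(295,345,235,280)) if t0=='scene0' else dict(saucer=(340,405,235,308),jar=(175,215,310,340),trowel=(280,355,350,440))).items(): print(t1,nm,d[a:b,c:e].mean().round(1),(d[a:b,c:e]>40).mean().round(3))
a=cv2.imread('pics/c12.png'); b=cv2.imread('pics/s12.png')
cv2.imwrite('pics/fin.png',np.hstack([cv2.resize(a[130:330,340:500],(400,500),interpolation=cv2.INTER_CUBIC),cv2.resize(b[80:280,120:280],(400,500),interpolation=cv2.INTER_CUBIC)]))
E
```

```text
t 13.5 tcp [188.94  -2.86  60.96] yaw 29.78 F(n,y,z) [-0.25  0.68  1.26] T [ 0.08 -0.02 -0.06] w 0.0855
roof tilt pitch,roll deg [-0.92107835 -0.74369055] mean [ 53.89218207  -3.40381122 -35.75720879] z max 12.902157484959584
c12 trowel 11.1 0.052
c12 jar 7.2 0.0
s12 saucer 46.8 0.593
s12 jar 6.1 0.0
s12 trowel 15.3 0.16
```

The picture limit is reached, so I do a numeric check of the saucer and trowel (the differences are probably arm shadow or occlusion), then hand in.

```bash
python3 - <<'E'
from h import *
for t in('side0','s12'):
    P,p=cloud(t); h=cv2.cvtColor(p,cv2.COLOR_BGR2HSV)
    m=((h[...,0]<12)&(h[...,1]>110)&(P[...,2]<.05)&(P[...,2]>.003)).astype(np.uint8); m[:320]=0
    n_,l,s_,c=cv2.connectedComponentsWithStats(m); i=1+np.argmax(s_[1:,4]); Q=P[l==i]; print(t,'saucer bbox px',s_[i],'mid',(np.percentile(Q[:,:2],1,axis=0)+np.percentile(Q[:,:2],99,axis=0))/2)
    T=P[275:360,345:440].reshape(-1,3); T=T[(T[:,2]>.012)&(T[:,2]<.04)]; print(' trowel n',len(T),np.nanmedian(T,0).round(3))
print(job.finish_job())
E
```

```text
side0 saucer bbox px [ 239  342   64   61 3075] mid [ 0.3206798  -0.29290122]
 trowel n 730 [ 0.559 -0.358  0.025]
s12 saucer bbox px [ 239  342   65   61 3074] mid [ 0.3209673  -0.29305206]
 trowel n 736 [ 0.558 -0.358  0.025]
the job is handed in; nothing more can be done
None
```

I hung the middle-sized tan insect hide on the screw, released it there and handed the job in. It took about 13.5 s of the 58 s allowed.

- **Finding the screw:** the wrist camera put the screw axis about 2 mm along −y and within 1 mm in height of where I had placed the cross. That cross position was itself only good to a few millimetres. I lined up the keyhole directly with the screw head in the same pictures.
- **Passing the hole over the head:** no contact force could be told from the noise.
- **Sliding down:** I held the hide for 21 mm until the closed end of the slot pressed on the screw. The vertical force went from −3 N to +5 N, a press of about 8 N. The roof also moved 0.35 mm in the grip, which shows the screw was stopping the hide.
- **After release:** the hide hangs with its roof height unchanged to about 0.3 mm, leaning about 1° forward. The robot is clear of everything.
- **Bystanders:** the saucer and trowel are within 1 mm of where they started, and the jar looks unchanged in both views.

**Checks that disagreed or failed:**
- The plate looked rolled by about 0.9°, probably camera calibration.
- A plain before-and-after picture comparison flagged the saucer and trowel. That was shadow, as their measured positions had not moved.
- I could not view the final picture because the viewing limit was reached, so the last check was by depth measurements only.

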